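# Stopper the sample flask

## Robot

A 6-joint arm with a two-finger parallel gripper is mounted at the origin on the work surface; the furniture and walls round the work are solid. World frame = base frame: x ahead of the robot, y to its left, z up, the work surface at z = 0. Lengths are in mm, angles in rad, forces in N, time in s.
With the tool pointing down it reaches from about 275 to 1000 mm from the base axis. Payload 8.4 kg.
Tool frame: the origin (TCP) lies where the fingers leave the gripper's body, on its centre line; the fingertips stand 73 mm ahead of it and the grasp point (between the pads) lies 54 mm ahead of it (grip_point_offset is the distance from the TCP to the grasp point, in mm); z points along the fingers, y is the direction in which the jaws open and shut (so a half turn about z gives the same grasp; the last joint's range is limited). The gripper opens to 85 mm and grips with 20 to 120 N. Pads are 22 mm wide; open, the fingers measure 114 mm over their backs; the gripper's body (76 mm by 85 mm) begins 54 mm behind the grasp point. The pads swing forward as they close: fully open they stand 13 mm farther back than shut.
Start: joints at [-1.254, 0.353, 1.633, -0, 1.155, -0.002], TCP at [195.891, -593.511, 303.881] pointing down, gripper open.
Joint ranges: [-2.63, 2.63], [-0.92, 2.1], [0.06, 2.66], [-1.3, 4.44], [0, 2.69], [-3.02, 3.02]. Speed limits (rad/s): [2.22, 2.22, 2.79, 3.14, 3.14, 3.14].

## Interface

Orientations are given as [roll, pitch, yaw] about the fixed x, y, z axes, in that order (R = Rz(yaw) Ry(pitch) Rx(roll)).
In Python, from rig import sense, grab_frame, sign_off, grip_point_offset gives the robot as it stands. The module is installed in compiled form; this text tells all that it offers.
- The arm moves only by the tool drive_tool, never from a script. Its argument "targets" is one flat list of numbers, 7 for each row, row after row: the shift along the tool's x, y, z in m, then the turn, a rotation vector about the tool's x, y, z in rad, then the opening, from 0 (shut) to 1 (fully open). In form: [tx, ty, tz, wx, wy, wz, grip, tx, ty, tz, wx, wy, wz, grip, ...]. A call has 1 to 12 rows; each row is the pose to reach, as a shift and turn from the pose commanded when the call began, along the tool's axes at that moment; what a row does not reach only later rows make up. A row lasts 1/12 s, in which the tool goes at most 41.7 mm and 7.16 degrees, less where a joint would pass 70% of its speed; a pose out of reach is approached as far as the arm can. A call with a gripper value outside its range is refused whole. The fingers move at their own pace and stop on an object; "force" is the grip in N (left out, the last holds). Time passes only in rows, so rows that repeat a pose let the fingers close. It gives the time, the measured TCP pose, the force and the opening at its end, in the units of the state.
- sense(): the state, without advancing time (a new reading comes with each control period).
- grab_frame(name): name is "side" or "top" or "wrist"; returns a dict with "color" (400x640x3 uint8, blue, green, red), "vertical_fov" (degrees; the focal length in pixels is half the picture's height over the tangent of half this angle, whatever the lens; pixels are square), "cx", "cy" (the principal point, pixels), "world_from_camera" (4x4, takes a point from camera to world coordinates). Camera axes: x right, y down, z forward; pixel columns grow to the right and rows downward; lengths in mm; the calibration is good to about 2 mm. A picture is of the moment at which its call begins. There is no depth.
- sign_off(): hands the job in, once; it reports no verdict.
The state is a dict: "clock": time; "qpos": joint angles; "qvel": joint speeds; "joint_efforts": joint torques, N m; "eef_pos": TCP position; "tcp_rot": TCP orientation; "contact_force": force on the tool from outside, world axes, zero at the start; "wrist_torque": the same for the moment, N m; "opening": opening from 0.0 (shut) to 1.0 (fully open).
Only numpy, scipy, OpenCV 4.12 (cv2) and the standard library are available. Lean on these libraries where they do the work, as an engineer would, in place of code of your own. Each camera call takes 0.05 s, during which the arm holds its last target. There are 200 camera calls.

## Task

Close the open conical flask on the desk with the stopper that fits its neck: the larger of the two black stoppers. Lower it into the neck until its flange sits flush on the rim, without dropping it in, and let go. Leave the flask standing about where it is, and leave the smaller stopper standing where it is.

Things in the scene. Friction and masses are not known exactly. Their poses are not given: they have to be found in the camera images.
- flask_mouth (a point): Centre of the open mouth, at rim height, of an upright amber glass conical flask (loose, 0.5 kg), 140 mm high, foot 110 mm across. Its straight neck has a bore of 50 mm, is 57 mm across outside (60 mm at the rim) and about 40 mm deep before the body widens. z points up along the neck.
- large_stopper_center (a point): Centre (37 mm above the foot) of the larger black rubber stopper, loose, 0.08 kg, standing on its narrow end. Round, 74 mm high; from below: tapered plug 32 mm long, 28 mm across at the foot, 45 mm at its top; flange 62 mm across, 5 mm thick, which rests on the flask's rim; straight grip 30 mm across, 37 mm high. z up through the grip. Seated, this point is 5 mm above the mouth point.
- small_stopper_center (a point): Centre (25 mm above the foot) of the smaller black rubber stopper, of the same form but too small for this flask (it would fall in). It stands near the larger one, nearer or farther than it from the robot. 50 mm high; flange 34 mm across, grip 18 mm across.
There are look-alikes about, which are no part of the job. Leave any orange or purple look-alike of the part that bears large_stopper_center alone.

How it is judged:
By the outcome, as a careful person would: the job done as asked, in the order asked, and still so for the second after the job is handed in, with the robot touching nothing.
It also fails if it takes over 38 s, if anything falls off the work surface, if the arm or the gripper's body presses on something with over 40 N, if the wrist force passes 120 N, or if a joint passes its speed limit or range.

## Working session

There is one attempt and no reset: what is moved stays moved. The work goes in short steps, Python scripts to look and compute and a tool call to move; the robot and the scene stay as the last step left them, time stands still between calls to the robot, and variables do not carry over. Pictures are saved under pics/ and viewed, about 8 in all and at most 12, crops included, and the job is handed in when it is done.

Besides the shell and the picture viewer there is one more tool, called after "Emit:" as name(argument=value, ...) on one line, values as JSON. drive_tool: Moves the arm, as the interface text tells. Its arguments: {"type":"object","properties":{"targets":{"type":"array"},"force":{"type":"number"}},"required":["targets"]}

```bash
mkdir -p pics
cat > h.py <<'E'
import numpy as np, cv2
from rig import *
def snap(n,f):
    d=grab_frame(n); cv2.imwrite(f'pics/{f}.png',d['color']); np.savez(f'pics/{f}.npz',T=d['world_from_camera'],fov=d['vertical_fov'],c=[d['cx'],d['cy']]); return d
def cal(f):
    d=np.load(f'pics/{f}.npz'); return 200/np.tan(np.radians(float(d['fov']))/2),d['c'],d['T']
def onz(f,u,v,z):
    F,c,T=cal(f); r=T[:3,:3]@[(u-c[0])/F,(v-c[1])/F,1]; o=T[:3,3]; return o+r*(z-o[2])/r[2]
def proj(f,p):
    F,c,T=cal(f); q=T[:3,:3].T@(np.array(p)-T[:3,3]); return q[:2]/q[2]*F+c
E
python3 - <<'E'
from h import *
s=sense();print(s, grip_point_offset)
for n in('top','side'):
    snap(n,n+'1'); print(n,cal(n+'1'))
E
```

```text
{'clock': 0.0, 'qpos': array([-1.25437604e+00,  3.53665934e-01,  1.63409147e+00, -8.47526831e-06,
        1.15520566e+00, -2.38840663e-03]), 'qvel': array([ 0.00047013,  0.0004396 ,  0.0017486 , -0.00127981,  0.00068959,
        0.00086157]), 'joint_efforts': array([-2.05852535e-03, -6.05252981e+01, -3.42082965e+01, -4.60428453e-05,
        9.14957636e-03, -1.35138919e-05]), 'eef_pos': array([ 195.79183058, -593.1675828 ,  303.16876138]), 'tcp_rot': array([-3.14022224e+00,  4.47604465e-06,  3.18812122e-01]), 'contact_force': array([-0.21923318,  0.59207404, -0.8920833 ]), 'wrist_torque': array([-0.05147819,  0.04327457,  0.01873605]), 'opening': 1.0027209512626851} 53.900000000000006
top (np.float64(437.2730614310102), array([314.91560006, 195.94574122]), array([[ 1.84415843e-02, -9.94299910e-01,  1.05012365e-01,
         4.10054852e+02],
       [-9.99780040e-01, -1.72893446e-02,  1.18722592e-02,
        -1.53223048e+02],
       [-9.98899133e-03, -1.05208210e-01, -9.94400047e-01,
         9.39785253e+02],
       [ 0.00000000e+00,  0.00000000e+00,  0.00000000e+00,
         1.00000000e+00]]))
side (np.float64(401.75017182481156), array([318.41302549, 202.16945731]), array([[ 9.78708200e-01, -1.35575441e-01,  1.54108922e-01,
         3.63312359e+02],
       [-2.05156591e-01, -6.22706863e-01,  7.55080748e-01,
        -7.68013227e+02],
       [-6.40572235e-03, -7.70620180e-01, -6.37262508e-01,
         6.35130214e+02],
       [ 0.00000000e+00,  0.00000000e+00,  0.00000000e+00,
         1.00000000e+00]]))
```

View pics/top1.png

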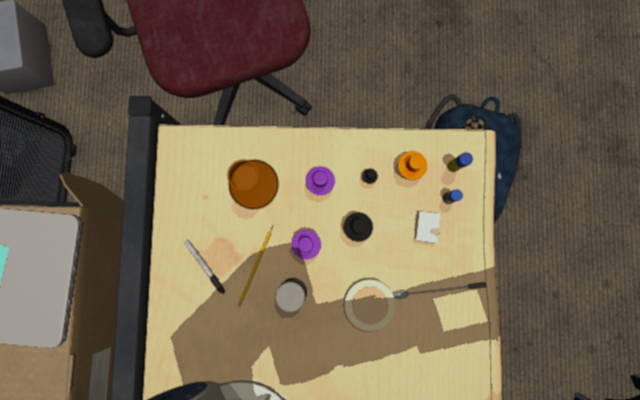

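View pics/side1.png

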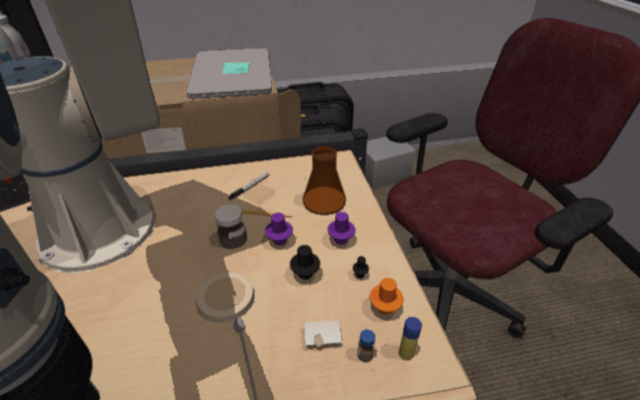

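Top: flask at about (250,182), large black stopper (357,227), small black (370,176), purple (320,180) and (306,243), orange (411,165). Zooming both views for precise pixels.

Run:
```python
from h import *
t=cv2.imread('pics/top1.png');s=cv2.imread('pics/side1.png')
a=cv2.resize(t[135:260,210:410],(800,500),interpolation=cv2.INTER_CUBIC)
cv2.imwrite('pics/ta.png',a)
b=cv2.resize(s[140:290,240:440],(800,600),interpolation=cv2.INTER_CUBIC)
cv2.imwrite('pics/sb.png',b)
for n,(u,v) in dict(fl=(358,227)).items(): print(onz('top1',u,v,37))
print('mouth guess',onz('top1',245,177,140), proj('side1',onz('top1',245,177,140)))
```

```text
[ 442.65720881 -232.31917158   37.        ]
mouth guess [527.51957193 -13.63823704 140.        ] [322.43632285 153.42732012]
```

View pics/ta.png

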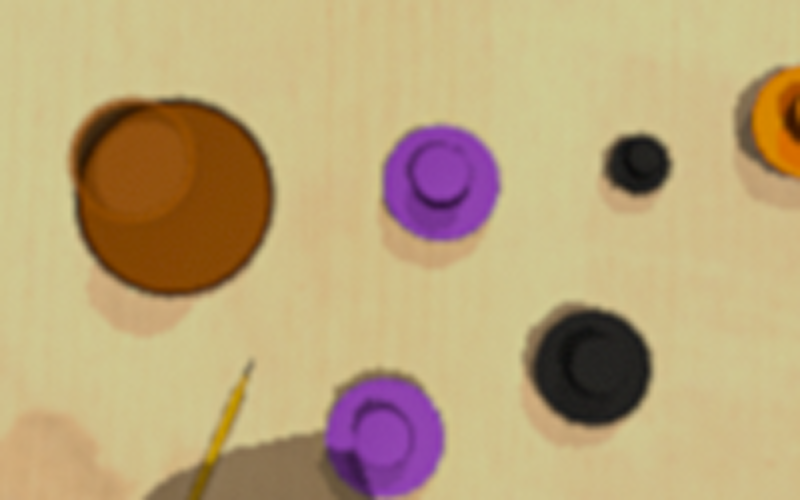

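View pics/sb.png

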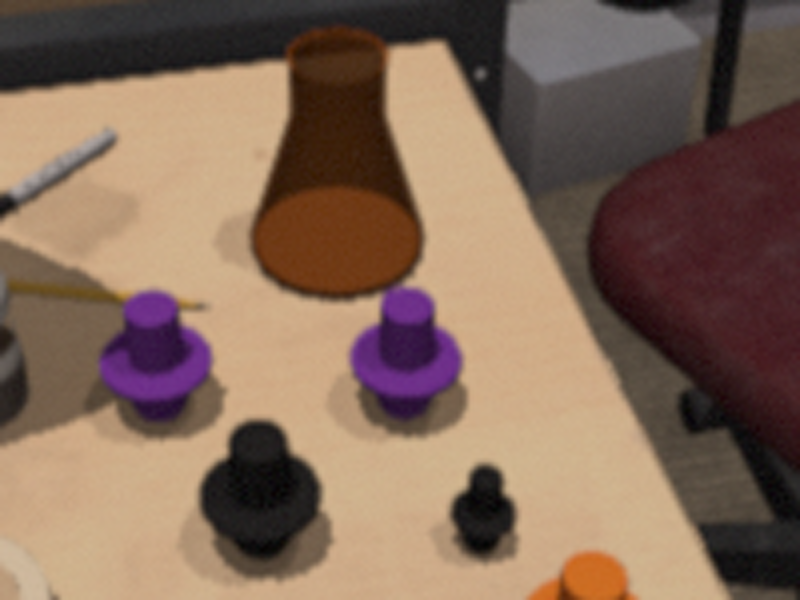

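Run:
```python
from h import *
def tri(a,b):
    A=[];B=[]
    for f,(u,v) in (('top1',a),('side1',b)):
        F,c,T=cal(f); r=T[:3,:3]@[(u-c[0])/F,(v-c[1])/F,1]; r/=np.linalg.norm(r); P=np.eye(3)-np.outer(r,r); A.append(P);B.append(P@T[:3,3])
    return np.linalg.lstsq(np.vstack(A),np.hstack(B),rcond=None)[0]
print('mouth top',onz('top1',243.4,175,140),'foot',onz('top1',253.75,184.2,0),'side',onz('side1',324,152.5,140),'tri',tri((243.4,175),(324,152.5)))
print('foot side',onz('side1',324.3,200.2,0))
print('large top',onz('top1',358,226.7,36),onz('top1',359.4,225.5,74),'side',onz('side1',305,263.5,36),onz('side1',304.5,249.8,74))
print('small',onz('top1',370.4,175.3,50),onz('side1',361.3,259,50))
print('purp2',onz('top1',320,180,36),onz('top1',306,243,36),'or',onz('top1',411,165,40))
```

```text
mouth top [531.20890852 -10.53887908 140.        ] foot [532.62367602  -8.78243724   0.        ] side [531.8160556  -10.61406312 140.        ] tri [531.51916332 -10.56638949 139.95833814]
foot side [532.84136874 -11.03684502   0.        ]
large top [ 443.31048541 -232.40179398   36.        ] [ 444.32784794 -231.81549772   74.        ] side [ 443.28466002 -238.60238418   36.        ] [ 443.53859526 -237.73167466   74.        ]
small [ 548.63571609 -255.76418038   50.        ] [ 550.85343659 -262.67732715   50.        ]
purp2 [ 539.13017042 -152.42226116   36.        ] [ 407.93481477 -125.90199122   36.        ] or [ 573.2753232  -341.14997932   40.        ]
```

```bash
cat >> h.py <<'E'
def delta(cmd,yaw,tgt):
    d=np.array(tgt)-cmd; c,s=np.cos(yaw),np.sin(yaw); return np.round(np.array([c*d[0]+s*d[1], s*d[0]-c*d[1], -d[2]])/1000,4)
E
python3 -c "
from h import *
print(delta([195.9,-593.5,303.9],.3188,[444,-233,240]))"
```

```text
[ 0.3486 -0.2646  0.0639]
```

Emit:
drive_tool(targets=[0.02, -0.015, 0, 0, 0, 0, 1, 0.052, -0.04, 0, 0, 0, 0, 1, 0.084, -0.064, 0.01, 0, 0, 0, 1, 0.116, -0.088, 0.016, 0, 0, 0, 1, 0.148, -0.112, 0.025, 0, 0, 0, 1, 0.18, -0.136, 0.032, 0, 0, 0, 1, 0.212, -0.161, 0.04, 0, 0, 0, 1, 0.244, -0.185, 0.046, 0, 0, 0, 1, 0.276, -0.209, 0.052, 0, 0, 0, 1, 0.308, -0.234, 0.058, 0, 0, 0, 1, 0.335, -0.254, 0.062, 0, 0, 0, 1, 0.349, -0.265, 0.064, 0, 0, 0, 1])

```text
clock: 1.1
eef_pos: [445.5, -229.5, 239.2]
tcp_rot: [-3.14, 0.0, 0.32]
contact_force: [0.1, -0.6, 0.1]
opening: 1.0
```

Emit:
drive_tool(targets=[0, 0, 0, 0, 0, 0, 1, 0, 0, 0, 0, 0, 0, 1])

```text
clock: 1.27
eef_pos: [444.4, -231.7, 239.6]
tcp_rot: [-3.141, 0.001, 0.321]
contact_force: [-0.2, -0.3, 0.3]
opening: 0.997
```

Run:
```python
from h import *
snap('wrist','w1'); s=sense(); print(s['clock'],s['eef_pos'],s['tcp_rot'],s['contact_force'],cal('w1'))
print(proj('w1',[444,-233,74]),proj('w1',[444,-233,37]))
```

```text
1.3167 [ 444.04952445 -232.52549113  239.74652715] [-3.14149692e+00  5.83337255e-04  3.19971743e-01] [ 0.30592729 -0.92574628 -0.52645593] (np.float64(286.0518153081426), array([318.31242815, 200.92342401]), array([[ 3.14832271e-01, -9.07438140e-01, -2.78274440e-01,
         5.14938477e+02],
       [-9.49146864e-01, -3.00708716e-01, -9.32443008e-02,
        -2.07923048e+02],
       [ 9.33885524e-04,  2.93479627e-01, -9.55964872e-01,
         3.10644904e+02],
       [ 0.00000000e+00,  0.00000000e+00,  0.00000000e+00,
         1.00000000e+00]]))
[319.74899497 203.76049943] [319.53502882 192.45696671]
```

View pics/w1.png

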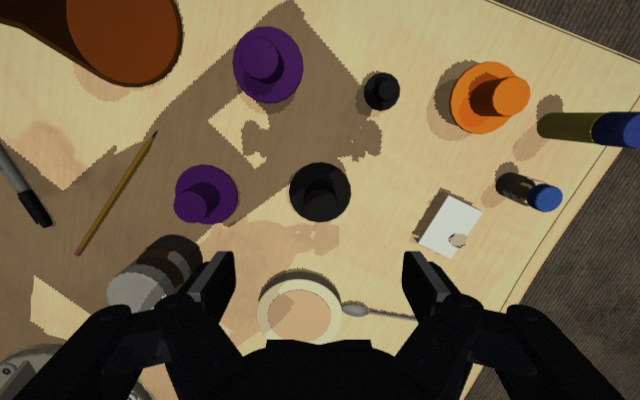

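Wrist view: the large black stopper's flange is centred at (320,191) and its grip top at about (320,204). The predictions were (319.5,192.5) and (319.7,203.8), so (444,-233) is confirmed. Descending and gripping.

Emit:
drive_tool(targets=[0, 0, 0.02, 0, 0, 0, 1, 0, 0, 0.05, 0, 0, 0, 1, 0, 0, 0.08, 0, 0, 0, 1, 0, 0, 0.105, 0, 0, 0, 1, 0, 0, 0.12, 0, 0, 0, 1, 0, 0, 0.126, 0, 0, 0, 1, 0, 0, 0.126, 0, 0, 0, 1, 0, 0, 0.126, 0, 0, 0, 0.6, 0, 0, 0.126, 0, 0, 0, 0.4, 0, 0, 0.126, 0, 0, 0, 0.2, 0, 0, 0.126, 0, 0, 0, 0.2, 0, 0, 0.126, 0, 0, 0, 0.1], force=40)

```text
clock: 2.32
eef_pos: [444.7, -232.7, 114.9]
tcp_rot: [3.14, -0.001, 0.319]
contact_force: [-1.4, 1.7, 10.7]
opening: 0.338
```

Emit:
drive_tool(targets=[0, 0, 0, 0, 0, 0, 0, 0, 0, 0, 0, 0, 0, 0, 0, 0, 0, 0, 0, 0, 0, 0, 0, 0, 0, 0, 0, 0])

```text
clock: 2.65
eef_pos: [444.7, -232.6, 114.8]
tcp_rot: [3.141, -0.001, 0.319]
contact_force: [-0.9, 0.5, 7.5]
opening: 0.342
```

Emit:
drive_tool(targets=[0, 0, -0.008, 0, 0, 0, 0, 0, 0, -0.025, 0, 0, 0, 0, 0, 0, -0.05, 0, 0, 0, 0, 0, 0, -0.08, 0, 0, 0, 0, 0, 0, -0.11, 0, 0, 0, 0, 0, 0, -0.14, 0, 0, 0, 0, 0, 0, -0.165, 0, 0, 0, 0, 0, 0, -0.18, 0, 0, 0, 0, 0, 0, -0.186, 0, 0, 0, 0])

```text
clock: 3.4
eef_pos: [445.0, -232.8, 303.2]
tcp_rot: [3.138, -0.003, 0.319]
contact_force: [0.6, 0.1, -0.5]
opening: 0.337
```

Run:
```python
from h import *
s=sense(); print(s['clock'],s['eef_pos'],s['tcp_rot'],s['contact_force'],s['opening'])
snap('side','s2');snap('wrist','w2')
a=cv2.imread('pics/s2.png');b=cv2.imread('pics/w2.png')
cv2.imwrite('pics/c2.png',np.hstack([cv2.resize(a[60:300,200:400],(400,480)),cv2.resize(b[100:340,220:420],(400,480))]))
print('d',delta([444,-233,300],.3188,[531.5,-10.5,300]))
p=s['eef_pos'];print('expected foot, flange, top in side',[proj('s2',[p[0],p[1],p[2]-114+h]) for h in(0,37,74)], 'wrist',[proj('w2',[p[0],p[1],p[2]-114+h]) for h in(0,37,74)])
```

```text
3.4 [ 444.99651451 -232.80942692  303.18975152] [ 3.13822634 -0.00322873  0.3189794 ] [ 0.56953385  0.13495672 -0.46549865] 0.3365627783397744
d [ 0.1528 -0.1839 -0.    ]
expected foot, flange, top in side [array([302.9371943 , 201.76894855]), array([302.25786312, 184.84246311]), array([301.52952805, 166.69497738])] wrist [array([318.13532805, 225.96337659]), array([318.38225791, 250.22127773]), array([318.76617604, 287.93663495])]
```

View pics/c2.png

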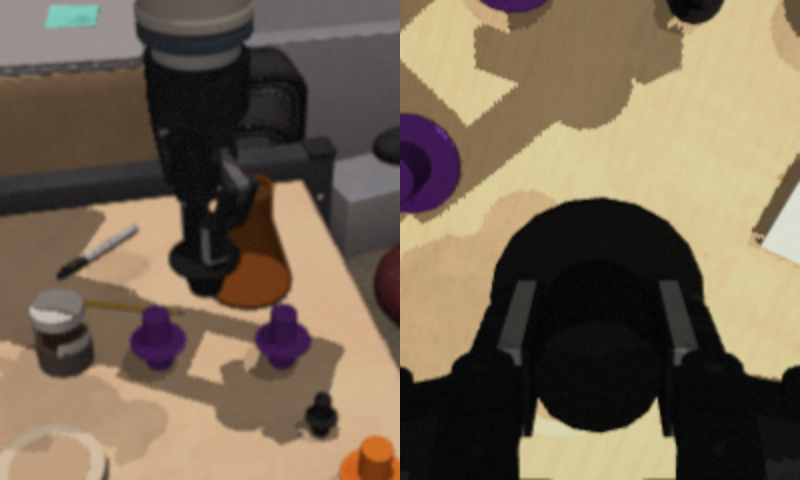

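Side view (left half): stopper held upright, flange at about (302,189), as predicted once the arm's 3 mm settling is counted. Wrist view (right half): flange centred between the fingers at column 319. Moving over the flask.

Emit:
drive_tool(targets=[0.008, -0.01, 0, 0, 0, 0, 0, 0.025, -0.03, 0, 0, 0, 0, 0, 0.045, -0.054, 0, 0, 0, 0, 0, 0.065, -0.078, 0, 0, 0, 0, 0, 0.085, -0.102, 0, 0, 0, 0, 0, 0.105, -0.126, 0, 0, 0, 0, 0, 0.124, -0.149, 0, 0, 0, 0, 0, 0.14, -0.168, 0, 0, 0, 0, 0, 0.15, -0.181, 0, 0, 0, 0, 0, 0.153, -0.184, 0, 0, 0, 0, 0, 0.153, -0.184, 0, 0, 0, 0, 0, 0.153, -0.184, 0, 0, 0, 0, 0])

```text
clock: 4.5
eef_pos: [531.2, -10.1, 298.8]
tcp_rot: [-3.141, 0.002, 0.319]
contact_force: [-0.1, -0.7, -0.2]
opening: 0.344
```

Emit:
drive_tool(targets=[0, 0, 0.03, 0, 0, 0, 0, 0, 0, 0.034, 0, 0, 0, 0, 0, 0, 0.034, 0, 0, 0, 0, 0, 0, 0.034, 0, 0, 0, 0, 0, 0, 0.034, 0, 0, 0, 0])

```text
clock: 4.92
eef_pos: [532.2, -10.3, 266.8]
tcp_rot: [3.141, -0.001, 0.318]
contact_force: [0.1, 1.1, -0.5]
opening: 0.335
```

Run:
```python
from h import *
s=sense(); print(s['clock'],s['eef_pos'],s['tcp_rot'],s['contact_force'],s['opening'])
snap('side','s3');snap('wrist','w3')
a=cv2.imread('pics/s3.png');b=cv2.imread('pics/w3.png')
cv2.imwrite('pics/c3.png',np.hstack([cv2.resize(a[90:240,262:387],(400,480),interpolation=2),cv2.resize(b[100:340,220:420],(400,480))]))
p=s['eef_pos'];m=[531.5,-10.5,140]
print('foot,flange side',[proj('s3',[p[0],p[1],p[2]-114+h]) for h in(0,35)],'wrist',[proj('w3',[p[0],p[1],p[2]-114+h]) for h in(0,35)],'mouth',proj('s3',m),proj('w3',m))
```

```text
4.9167 [532.16741861 -10.33401347 266.77838117] [ 3.14128057e+00 -7.61765488e-04  3.18046726e-01] [ 0.14285938  1.05799125 -0.52996791] 0.33508480649362465
foot,flange side [array([324.13936706, 147.60045074]), array([324.18199433, 133.95365887])] wrist [array([318.63083517, 225.65513763]), array([318.80559074, 248.29180534])] mouth [323.85342929 152.48964115] [318.51229133 220.048971  ]
```

View pics/c3.png

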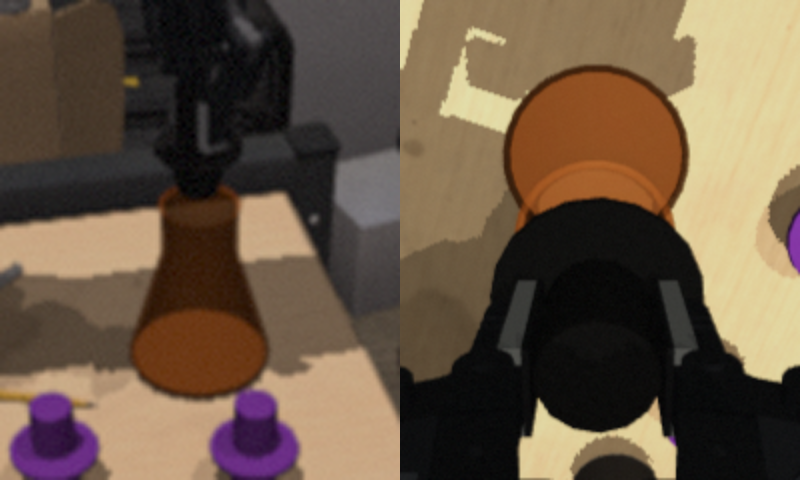

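Side: plug foot is centred over the rim (crop 200 against 199). Wrist: rim and flange are both centred at column 318.5. Lowering.

Emit:
drive_tool(targets=[0, 0, 0.006, 0, 0, 0, 0, 0, 0, 0.013, 0, 0, 0, 0, 0, 0, 0.02, 0, 0, 0, 0, 0, 0, 0.026, 0, 0, 0, 0, 0, 0, 0.031, 0, 0, 0, 0, 0, 0, 0.035, 0, 0, 0, 0, 0, 0, 0.038, 0, 0, 0, 0, 0, 0, 0.039, 0, 0, 0, 0, 0, 0, 0.039, 0, 0, 0, 0, 0, 0, 0.039, 0, 0, 0, 0])

```text
clock: 5.85
eef_pos: [532.0, -9.8, 227.0]
tcp_rot: [3.142, -0.0, 0.319]
contact_force: [0.4, 0.6, -0.3]
opening: 0.337
```

Emit:
drive_tool(targets=[0, 0, 0.001, 0, 0, 0, 0, 0, 0, 0.002, 0, 0, 0, 0, 0, 0, 0.003, 0, 0, 0, 0, 0, 0, 0.004, 0, 0, 0, 0, 0, 0, 0.004, 0, 0, 0, 0, 0, 0, 0.004, 0, 0, 0, 0])

```text
clock: 6.35
eef_pos: [531.9, -9.8, 223.0]
tcp_rot: [3.142, -0.0, 0.319]
contact_force: [-1.2, 0.3, 1.3]
opening: 0.338
```

Emit:
drive_tool(targets=[0, 0, 0.0005, 0, 0, 0, 0, 0, 0, 0.001, 0, 0, 0, 0, 0, 0, 0.001, 0, 0, 0, 0, 0, 0, 0.001, 0, 0, 0, 0])

```text
clock: 6.68
eef_pos: [532.0, -9.8, 223.0]
tcp_rot: [3.141, -0.001, 0.319]
contact_force: [-4.7, 0.5, 12.5]
opening: 0.336
```

Run:
```python
from h import *
s=sense(); print(s['clock'],s['eef_pos'],s['contact_force'],s['wrist_torque'],s['opening'])
snap('side','s4')
cv2.imwrite('pics/c4.png',cv2.resize(cv2.imread('pics/s4.png')[90:240,262:387],(500,600),interpolation=2))
```

```text
6.6833 [531.99598766  -9.8088949  222.95654977] [-4.7426643   0.53339504 12.48197758] [-0.01977419  0.70715226 -0.02807662] 0.33628528021758824
```

View pics/c4.png

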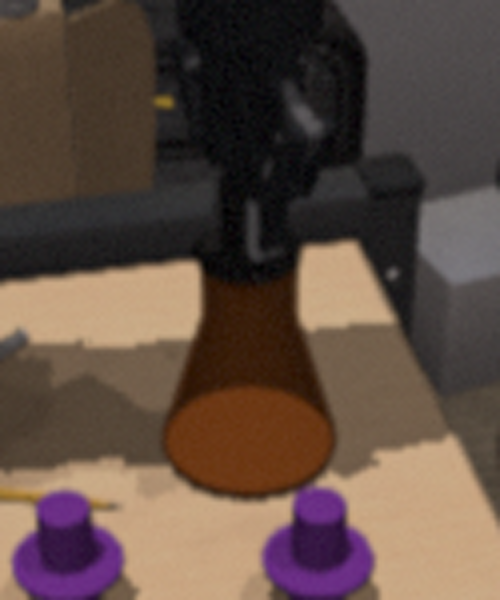

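Side view: the flange (250,262 in the crop) sits on the rim, the flask is upright and contact came at the expected height. Releasing and retreating straight up.

Emit:
drive_tool(targets=[0, 0, -0.001, 0, 0, 0, 0.35, 0, 0, -0.001, 0, 0, 0, 0.45, 0, 0, -0.001, 0, 0, 0, 0.6, 0, 0, -0.001, 0, 0, 0, 0.8, 0, 0, -0.001, 0, 0, 0, 1, 0, 0, -0.001, 0, 0, 0, 1, 0, 0, -0.001, 0, 0, 0, 1, 0, 0, -0.006, 0, 0, 0, 1, 0, 0, -0.016, 0, 0, 0, 1, 0, 0, -0.03, 0, 0, 0, 1, 0, 0, -0.045, 0, 0, 0, 1, 0, 0, -0.06, 0, 0, 0, 1])

```text
clock: 7.73
eef_pos: [531.9, -9.8, 283.4]
tcp_rot: [3.141, -0.0, 0.319]
contact_force: [-0.1, 1.2, -0.3]
opening: 0.997
```

Emit:
drive_tool(targets=[-0.005, 0, -0.03, 0, 0, 0, 1, -0.02, 0, -0.06, 0, 0, 0, 1, -0.05, 0, -0.08, 0, 0, 0, 1, -0.08, 0, -0.1, 0, 0, 0, 1, -0.12, 0, -0.11, 0, 0, 0, 1, -0.15, 0, -0.11, 0, 0, 0, 1, -0.18, 0, -0.11, 0, 0, 0, 1, -0.2, 0, -0.11, 0, 0, 0, 1, -0.2, 0, -0.11, 0, 0, 0, 1])

```text
clock: 8.48
eef_pos: [338.8, -73.0, 392.8]
tcp_rot: [3.141, -0.0, 0.318]
contact_force: [0.4, 0.2, 0.6]
opening: 0.999
```

Run:
```python
from h import *
s=sense(); print(s['clock'],s['eef_pos'],s['contact_force'],s['opening'])
snap('side','s5');snap('top','t5')
a=cv2.imread('pics/s5.png');b=cv2.imread('pics/t5.png')
cv2.imwrite('pics/c5.png',np.hstack([cv2.resize(a[100:290,265:425],(400,475),interpolation=2),cv2.resize(b[100:290,220:380],(400,475),interpolation=2)]))
for h,n in((145-37+37,'flange'),(182,'griptop')): print(n,proj('s5',[531.5,-10.5,h]),proj('t5',[531.5,-10.5,h]))
```

```text
8.4833 [338.75109658 -72.98297142 392.76266482] [0.39525285 0.19614175 0.5576684 ] 0.9988201328102447
flange [323.85833713 150.61511248] [242.91558853 174.42795612]
griptop [323.89575138 136.32487282] [239.25577871 171.18067933]
```

View pics/c5.png

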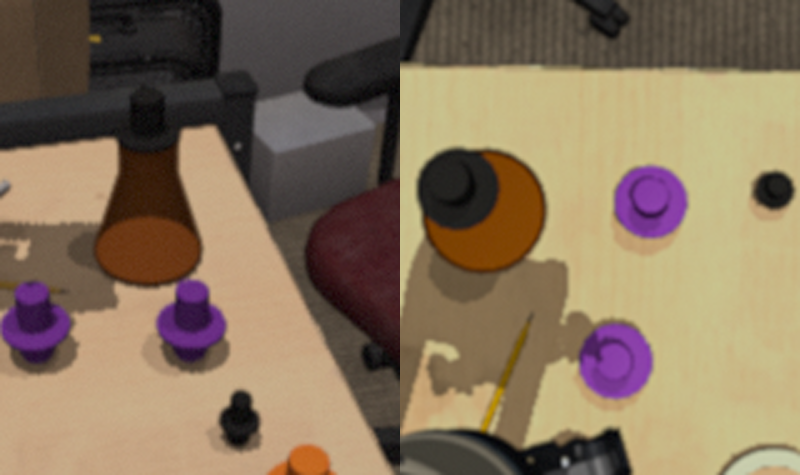

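Side: grip top at (324,136) against a predicted (323.9,136.3). Top: flange at (243,175) against (242.9,174.4). The stopper is seated flush and the small stopper is still standing in place.

```bash
python3 -c "
from rig import *
print(sign_off())"
```

```text
the job is handed in; nothing more can be done
None
```

I closed the flask with the larger black stopper, let go, backed the arm away and handed the job in at about 8.5 s on the robot clock.

- **Seating:** while lowering, the flange met the rim at the expected height. The push was about 12 N.
- **Final pictures:** the flange and grip top were within about 1 pixel of where a fully seated stopper should appear in both the side and top views. The flask was upright where it had been. The small stopper and the purple and orange look-alikes were still standing in place.
- **Disagreement:** the first side-view estimate of the large stopper's position was about 6 mm off the top view in y. The wrist camera agreed with the top view, so I used that. No check failed.

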